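# Shingle a sloped run-off test deck and switch the rain on

### The arm

A 6-joint arm with a two-finger parallel gripper is mounted at the origin on the work surface. World frame = base frame: x ahead of the robot, y to its left, z up, the work surface at z = 0. Lengths are in mm, angles in rad, forces in N, time in s.
With the tool pointing down it reaches from about 350 to 775 mm from the base axis. Payload 7.3 kg.
Tool frame: the origin (TCP) lies at the centre of the arm's flange, where the gripper is bolted on; the fingertips stand 178 mm ahead of it and the grasp point (between the pads) lies 159 mm ahead of it; z points along the fingers, y is the direction in which the jaws open and shut (so a half turn about z gives the same grasp; the last joint's range is limited). The gripper opens to 92 mm and grips with 3 to 60 N. Pads are 19 mm wide; open, the fingers measure 130 mm over their backs; the gripper's body (75 mm by 190 mm) begins 47 mm behind the grasp point.
Start: joints at [1.021, 0.342, 1.524, -0, 1.275, -0.146], TCP at [206.26, 482.788, 404.741] pointing down, gripper open.
Joint ranges: [-2.53, 2.53], [-0.77, 2.02], [0.04, 2.7], [-1, 4.14], [0.28, 2.66], [-3.11, 3.11]. Speed limits (rad/s): [2.57, 2.57, 3.14, 3.14, 3.14, 3.14].

### API

Orientations are given as [roll, pitch, yaw] about the fixed x, y, z axes, in that order (R = Rz(yaw) Ry(pitch) Rx(roll)).
In Python, from plant import get_obs, capture, close_job gives the robot as it stands. The module is installed in compiled form; this text tells all that it offers.
- The arm moves only by the shell command python3 -m pendant 'ROWS'. ROWS is JSON, a list of rows, each a list of 3 entries, a list of its own where there are three numbers: the shift along the tool's x, y, z in m, then the turn, a rotation vector about the tool's x, y, z in rad, then the finger opening in m, from 0 to 0.0918. In form: [[[tx, ty, tz], [wx, wy, wz], fingers], ...]. A call has 1 to 10 rows; each row is the pose to reach, as a shift and turn from the pose commanded when the call began, along the tool's axes at that moment; what a row does not reach only later rows make up. A row lasts 1/12 s, in which the tool goes at most 41.7 mm and 7.16 degrees, less where a joint would pass 70% of its speed; a pose out of reach is approached as far as the arm can. A call with a gripper value outside its range is refused whole. The fingers move at their own pace and stop on an object; the grip force is fixed at half the most. Time passes only in rows, so rows that repeat a pose let the fingers close. It gives the time, the measured TCP pose, the force and the opening at its end, in the units of the state.
- get_obs(): the state, without advancing time (a new reading comes with each control period).
- capture(name): name is "scene" or "top"; returns a dict with "color" (420x560x3 uint8, red, green, blue), "mtx" (3x3 intrinsics, pixels), "rvec" (rotation vector, rad) and "tvec" (3), from world to camera coordinates, as OpenCV has them. Camera axes: x right, y down, z forward; pixel columns grow to the right and rows downward; lengths in mm; the calibration is good to about 2 mm. A picture is of the moment at which its call begins. There is no depth.
- close_job(): hands the job in, once; it reports no verdict.
The state is a dict: "time": time; "joint_positions": joint angles; "dq": joint speeds; "tau": joint torques, N m; "tool_pos": TCP position; "tcp_rot": TCP orientation; "contact_force": force on the tool from outside, world axes, zero at the start; "moment": the same for the moment, N m; "grip_width": finger opening in mm.
Only numpy, scipy, OpenCV 4.12 (cv2) and the standard library are available. Lean on these libraries where they do the work, as an engineer would, in place of code of your own. Each camera call takes 0.05 s, during which the arm holds its last target. There are 200 camera calls.

### The job

Finish the shingle test deck: lay the plain rectangular shingle so that its tail edge (the lower one) lies along the dark exposure line of the first, screwed-down shingle, square with it and in line with it down the slope, then lay the shingle with the narrow tab in the same way on the line of the one you just laid, tab up the slope. When both lie flat and released, start the rig by pressing the wide key of the control box fully down, so that it stays down and the narrow key comes up. Leave the bottle, the beaker and the brush where they are.

Things in the scene. Friction and masses are not known exactly. Their poses are not given: they have to be found in the camera images.
- base_line (a point): Middle of the dark line across the upper face of the first shingle (fixed on the deck, light grey fibre cement, 130 long x 60 wide x 7 thick), 80 mm up from its tail edge. x points up the slope in the shingle's plane (15 degrees from level, rising away from the robot at yaw 0), y across, z out of its face. A shingle laid at the line lies parallel, flat on 50 mm of the one below.
- rig: Fixed test rig: aluminium base plate 360 x 110 mm, on it a sloping plywood deck 44 wide and 330 long on two slim posts, open on both sides, so shingles overhang it 8 mm each side. A shingle's head edge rests on the deck; friction holds it. Origin: underside of the base, 170 mm from its near end; x up-slope.
- mid_center (a point): Centre (half-way up) of the plain loose shingle: light grey, 130 x 60 x 7 mm, about 95 g. x runs from tail to head (head end has two small dark dots), y across, z out of its face. Starts face up, head away from the robot, on a dark grey plinth 40 wide, 110 long, top 40 mm above the bench (base board 10 high), overhanging it 10 mm each side.
- mid_tail (a point): Middle of the tail edge of the plain shingle, on its underside; 65 mm from its centre, axes as mid_center.
- mid_line (a point): Middle of the dark exposure line on the upper face of the plain shingle, 80 mm from its tail edge; axes as mid_center.
- top_center (a point): Centre (of its 130 mm length, half-way up) of the tabbed shingle: light grey, 7 thick, about 85 g, 60 wide for 105 mm from its tail, then a tab 28 wide and 25 long at its head; no line. Axes as mid_center. Starts face up on the other plinth, 120 mm beside; which plinth holds which varies.
- top_tail (a point): Middle of the tail edge of the tabbed shingle, on its underside; 65 mm from top_center.
- key_wide_top (a point): Middle of the top of the wide key, a white plastic key 56 mm wide x 32 mm deep on the grey control box (95 x 150 x 50 mm high); y axis along the key's width, z up. Raised, its top is 68 mm above the bench. It is pressed straight down.
- key_narrow_top (a point): Middle of the top of the narrow key of the same box, 24 mm wide x 32 mm deep, 70 mm to +y of the wide key's middle in the box's frame.
- key_wide (a joint): Travel of the wide key in m: 0 up, 0.009 fully down. Starts up. Pressing takes about 3 N and it stays where it is left.
- key_narrow (a joint): Travel of the narrow key in m: 0 up, 0.009 fully down. Starts down. Interlocked: as one key goes down the other comes up by as much.
- bottle: Bystander: clear plastic bottle, 64 mm diameter, 160 high, standing; origin in its underside.
- beaker: Bystander: glass beaker, 72 mm diameter, 90 high, standing; origin in its underside.
- brush: Bystander: bench brush lying on the near left of the bench; origin in its underside.
Things that resemble listed ones, but are neither listed nor needed, are in the scene too. Leave any brown or turquoise look-alike of the part that bears top_center alone.

How it is judged:
By the outcome, as a careful person would: the job done as asked, in the order asked, and still so for the second after the job is handed in, with the robot touching nothing.
It also fails if it takes over 64 s, if anything falls off the work surface, if the arm or the gripper's body presses on something with over 40 N, if the wrist force passes 120 N, or if a joint passes its speed limit or range.

## Working session

There is one attempt and no reset: what is moved stays moved. The work goes in short steps, Python scripts to look and compute and a shell command to move; the robot and the scene stay as the last step left them, time stands still between calls to the robot, and variables do not carry over. Pictures are saved under pics/ and viewed, about 8 in all and at most 12, crops included, and the job is handed in when it is done.

```bash
mkdir -p pics; ls; python3 - <<'E'
from plant import get_obs,capture
import cv2,numpy as np
print(get_obs())
for n in("scene","top"):
    c=capture(n); cv2.imwrite(f"pics/{n}0.png",cv2.cvtColor(c["color"],cv2.COLOR_RGB2BGR))
    np.savez(f"pics/{n}0.npz",**c)
    R=cv2.Rodrigues(np.array(c["rvec"]))[0]; print(n,c["mtx"],-R.T@np.array(c["tvec"]).ravel())
E
```

```text
pics
{'time': 0.0, 'joint_positions': array([ 1.02101616e+00,  3.42713556e-01,  1.52501440e+00,  1.55870094e-05,
        1.27541247e+00, -1.45997163e-01]), 'dq': array([ 0.00099865, -0.00124732, -0.00019653, -0.00106254, -0.0002797 ,
        0.00067274]), 'tau': array([-1.97979352e-03, -4.31248212e+01, -2.44217813e+01,  7.16175302e-02,
        5.61544276e-02, -1.45455815e-04]), 'tool_pos': array([206.17588521, 482.67151306, 404.05042814]), 'tcp_rot': array([-3.14006351e+00, -2.39915647e-04,  2.73780491e+00]), 'contact_force': array([-0.63699231,  0.12483058, -0.2284824 ]), 'moment': array([0.00798408, 0.01064377, 0.01357158]), 'grip_width': 91.76932084601268}
scene [[512.89678234   0.         280.62554209]
 [  0.         512.89678234 207.83420626]
 [  0.           0.           1.        ]] [1346.54958502 -111.88636806 1150.485602  ]
top [[393.50977202   0.         275.748529  ]
 [  0.         393.50977202 212.29574825]
 [  0.           0.           1.        ]] [ 394.82965835  -98.84954845 1301.83536317]
```

```bash
python3 -c "
import cv2
for n in('scene','top'):
    i=cv2.imread(f'pics/{n}0.png'); cv2.imwrite(f'pics/{n}0b.png',cv2.resize(i,(800,600),interpolation=cv2.INTER_CUBIC))"
```

```text
(no output)
```

View pics/scene0b.png

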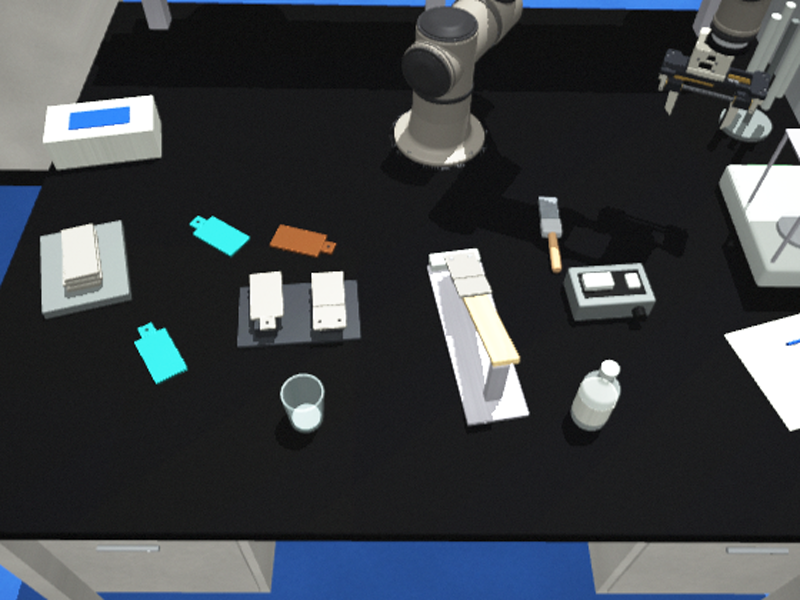

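View pics/top0b.png

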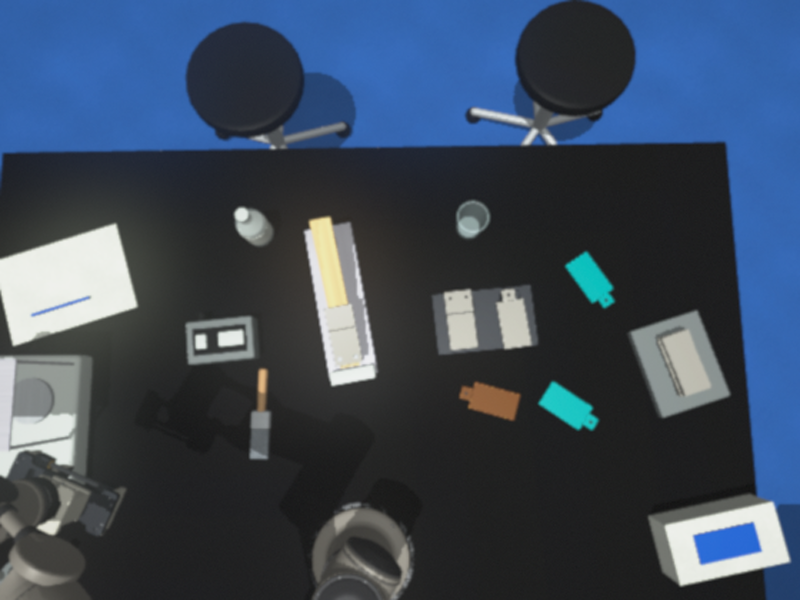

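The top view shows the plain shingle (two dots) on the left plinth at about (460,320) and the tabbed one on the right at (514,320). The rig is at (340,300) and the control box at (221,340), with the wide key on the right. Next I'll view enlarged crops.

```bash
python3 - <<'E'
import cv2,numpy as np
def crop(n,x0,x1,y0,y1,s):
    i=cv2.imread(f'pics/{n}0.png')[y0:y1,x0:x1]
    i=cv2.resize(i,None,fx=s,fy=s,interpolation=cv2.INTER_CUBIC)
    i=np.clip(255*(i/255.)**0.8*1.0,0,255).astype(np.uint8)
    for k in range(0,x1-x0,10): cv2.line(i,(k*s,0),(k*s,6),(0,0,255),1); 
    for k in range(0,y1-y0,10): cv2.line(i,(0,k*s),(6,k*s),(0,0,255),1)
    return i
def stack(l,name):
    W=np.zeros((600,800,3),np.uint8);
    for im,x,y in l: W[y:y+im.shape[0],x:x+im.shape[1]]=im[:600-y,:800-x]
    cv2.imwrite(name,W)
stack([(crop('top',205,270,145,275,4),0,0),(crop('scene',295,375,170,300,4),280,0)],'pics/c1.png')
stack([(crop('top',300,380,195,255,5),0,0),(crop('scene',165,255,180,245,4),410,0),(crop('top',125,185,215,260,6),0,310),(crop('scene',390,465,180,230,5),410,310)],'pics/c2.png')
E
```

```text
(no output)
```

View pics/c1.png

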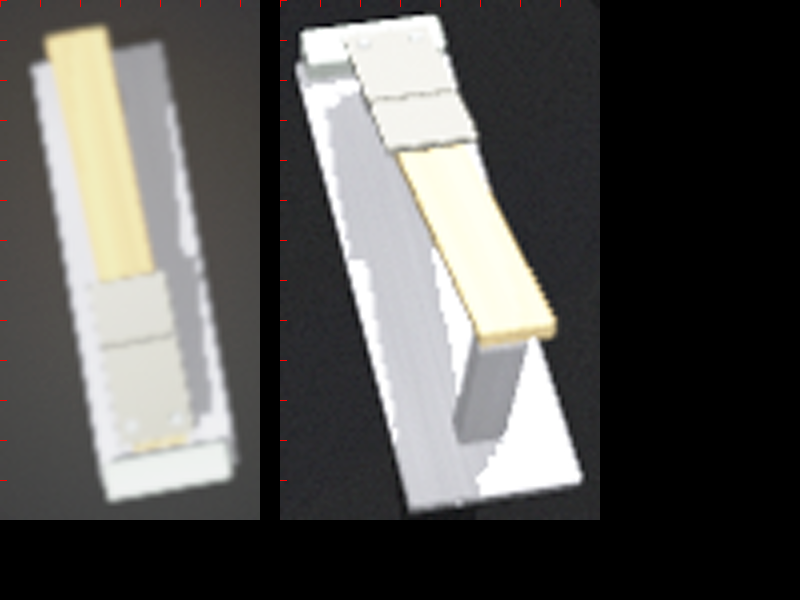

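View pics/c2.png

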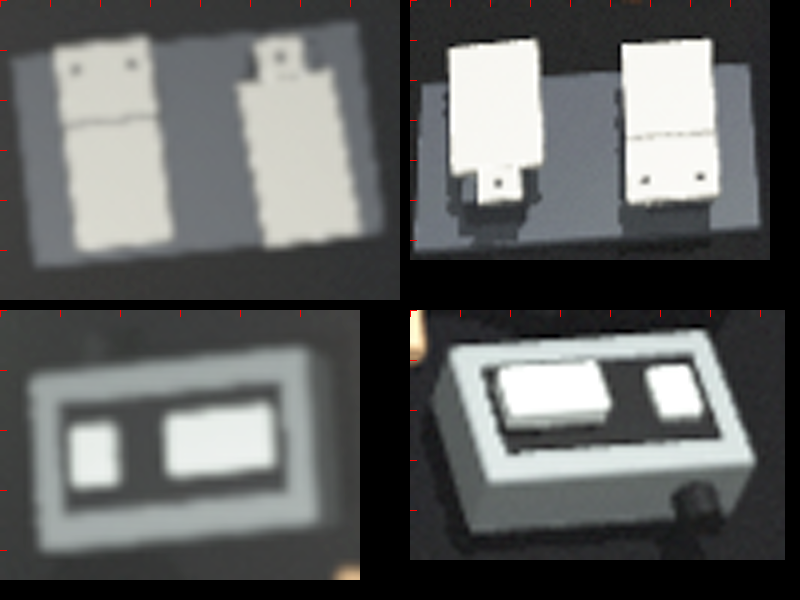

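Crops read as follows:
- **Base shingle (top crop):** head edge (93,283)-(163,272), line (100,346)-(174,335).
- **Plain shingle:** corners (55,47), (150,37), (172,240), (77,250).
- **Tabbed shingle:** tab up-slope, about x 255-305.
- **Wide key:** about (220,440).

I'll fit edge models to both cameras.

```bash
cat > vis.py <<'E'
import cv2,numpy as np
from scipy.optimize import least_squares
from scipy.spatial.transform import Rotation as Ro
def load(p): 
    d=dict(np.load(p)); d["g"]=cv2.GaussianBlur(cv2.cvtColor(d["color"],cv2.COLOR_RGB2GRAY).astype(np.float32),(0,0),0.7); return d
def proj(c,P): return cv2.projectPoints(np.float64(P).reshape(-1,1,3),c["rvec"],c["tvec"],c["mtx"],None)[0][:,0]
def ray(c,uv,z):
    R=cv2.Rodrigues(c["rvec"])[0]; C=-R.T@c["tvec"].ravel(); d=R.T@np.linalg.inv(c["mtx"])@[uv[0],uv[1],1]; return C+d*(z-C[2])/d[2]
def place(p,pitch,P): # p=x,y,z,yaw ; pitch up positive
    return Ro.from_euler('ZY',[p[3],-pitch]).apply(P)+p[:3]
def seg(a,b,n=25): t=np.linspace(.08,.92,n)[:,None]; return np.float64(a)*(1-t)+np.float64(b)*t
def fit(edges,p0,free,pitch=0,pf=None,w=4.,it=12):
    """edges: list (cam,a,b,kind) kind 'e' edge or 'l' dark line"""
    p=np.float64(p0); pf=pf or (lambda q,P:place(q,pitch,P)); 
    S=[(c,seg(a,b),k) for c,a,b,k in edges]
    for i in range(it):
        h=max(1.5,w*(1-i/8)); T=[]
        for c,P,k in S:
            u=proj(c,pf(p,P)); t=u[-1]-u[0]; n=np.array([-t[1],t[0]])/np.linalg.norm(t)
            s=np.arange(-h,h+.01,.1); q=u[:,None]+s[None,:,None]*n
            v=cv2.remap(c["g"],q[...,0].astype(np.float32),q[...,1].astype(np.float32),cv2.INTER_CUBIC)
            f=np.abs(np.gradient(v,axis=1)) if k=='e' else -v
            f=cv2.GaussianBlur(f,(0,0),3,sigmaY=1.5); j=f.argmax(1); ok=(j>1)&(j<len(s)-2)
            T.append((c,P[ok],n,(u+s[j][:,None]*n)[ok]))
        def r(x):
            q=p.copy(); q[free]=x
            return np.concatenate([(proj(c,pf(q,P))-t)@n for c,P,n,t in T if len(P)])
        o=least_squares(r,p[free],loss='soft_l1',f_scale=.3); p[free]=o.x
    return p,[round(float(np.median((proj(c,pf(p,P))-t)@n)),2) if len(P) else None for c,P,n,t in T]
def rect(x0,x1,y0,y1,z=0): return {'t':((x0,y0,z),(x0,y1,z)),'h':((x1,y0,z),(x1,y1,z)),'r':((x0,y0,z),(x1,y0,z)),'l':((x0,y1,z),(x1,y1,z))}
E
python3 - <<'E'
from vis import *
np.set_printoptions(precision=3,suppress=True)
t,s=load('pics/top0.npz'),load('pics/scene0.npz')
def both(name,E,p0,free,pitch=0):
    for nm,cs in(('top',[t]),('scene',[s]),('both',[t,s])):
        f=[i for i in free if not(i==2 and nm!='both')]
        p,r=fit([(c,*E[k],'l' if k=='L' else 'e') for c in cs for k in E],p0,f,pitch); print(name,nm,p,r)
    return p
m=rect(-65,65,-30,30); m['L']=((15,-30,0),(15,30,0))
g=ray(t,(322.2,223.2),47); both('mid',m,[*g,.108],[0,1,3])
q={'t':((-65,-30,0),(-65,30,0)),'r':((-65,-30,0),(40,-30,0)),'l':((-65,30,0),(40,30,0)),'h':((65,-14,0),(65,14,0))}
g=ray(t,(360,223),47); both('tab',q,[*g,.108],[0,1,3])
g=ray(t,(161.2,236.3),68); both('key',rect(-16,16,-28,28),[*g,.1],[0,1,3])
b={'h':((50,-30,0),(50,30,0)),'L':((0,-30,0),(0,30,0)),'l':((-60,30,0),(50,30,0)),'r':((-60,-30,0),(50,-30,0))}
for z in(50,70):
    g=ray(t,(238.9,229.6),z); p=both('base',b,[*g,.127],[0,1,2,3],np.radians(15))
# triangulate line & head separately from hand-picked points
P=[cv2.Rodrigues(c['rvec'])[0] for c in(t,s)]
M=[c['mtx']@np.c_[R,c['tvec'].ravel()] for c,R in zip((t,s),P)]
hp={'headL':((93,283),(477,142)),'headR':((163,272),(393,152)),'lineL':((100,346),(458,91)),'lineR':((174,335),(373,100)),'plateFL':((32,66),(582,480)),'plateFR':((162,42),(410,511)),'deckL':((45,38),(556,322)),'deckR':((108,27),(480,333))}
for k,(a,b_) in hp.items():
    a=np.array([205+(a[0]+.5)/4-.5,145+(a[1]+.5)/4-.5]); b_=np.array([295+(b_[0]-279.5)/4-.5,170+(b_[1]+.5)/4-.5])
    X=cv2.triangulatePoints(M[0],M[1],a,b_).ravel(); print(k,X[:3]/X[3])
E
```

```text
mid top [ 520.211 -228.973   47.       0.099] [0.3, -0.2, -0.1, 0.1, -0.1]
mid scene [ 521.496 -227.824   47.       0.099] [0.2, -0.6, -0.1, 0.1, 0.1]
mid both [ 520.778 -228.316   47.       0.101] [0.6, 0.0, -0.3, -0.1, 0.1, 0.0, -0.9, 0.09, 0.2, -0.1]
tab top [ 522.266 -345.397   47.       0.142] [0.4, -0.19, 0.2, -0.5]
tab scene [ 524.494 -343.884   47.       0.135] [0.4, -0.1, 0.1, -0.4]
tab both [ 523.324 -344.47    47.       0.138] [0.69, -0.41, -0.11, -0.11, -0.0, 0.09, 0.29, -0.81]
key top [482.248 281.     68.      0.09 ] [0.1, -0.1, -0.1, 0.1]
key scene [486.014 281.689  68.      0.078] [0.21, -0.21, -0.2, 0.2]
key both [483.781 281.307  68.      0.083] [0.61, 0.31, -0.19, 0.01, -0.5, -0.71, -0.1, 0.21]
base top [501.5    37.477  50.      0.172] [0.2, -0.09, 0.59, -0.42]
base scene [509.619  53.709  50.      0.248] [0.04, -0.04, 0.23, -0.09]
base both [502.856  38.631  36.278   0.174] [0.0, 0.0, 0.88, -0.41, 0.0, 0.01, 0.08, -0.91]
base top [499.71   35.305  70.      0.168] [0.35, -0.1, 0.49, -0.3]
base scene [483.933  36.765  70.      0.183] [-0.2, 0.3, 0.13, -0.07]
base both [498.669  33.878  89.112   0.168] [-0.76, 0.14, 0.1, -0.31, -0.21, 0.1, 0.21, 0.11]
headL [543.279  69.931  96.967]
headR [551.282  15.419  96.119]
lineL [494.902  63.118  89.302]
lineR [502.87    6.106  88.909]
plateFL [739.615 132.614   7.187]
plateFR [760.002  23.653   3.715]
deckL [720.176  95.773 160.313]
deckR [728.083  50.548 160.465]
```

```bash
cat > plan.py <<'E'
import numpy as np
from plant import get_obs
from scipy.spatial.transform import Rotation as Ro
D=np.diag([-1.,1,-1])
def now():
    o=get_obs(); R=Ro.from_euler('xyz',o['tcp_rot']).as_matrix(); return o,R,np.array(o['tool_pos'])
def plan(G,yaw,pitch=0,start=None,gp=159):
    """grasp point G (mm), shingle yaw, pitch(up, rad). returns shift(m), rotvec"""
    o,R,p=now() if start is None else start
    Rs=Ro.from_euler('ZY',[yaw,-pitch]).as_matrix(); Rt=Rs@D
    q=np.array(G)+gp*Rs[:,2]
    print('t',np.round(R.T@(q-p)/1000,4).tolist(),'w',np.round(Ro.from_matrix(R.T@Rt).as_rotvec(),4).tolist())
    return o,Rt,q
def hand():
    o,R,p=now(); Rs=R@D; e=Ro.from_matrix(Rs).as_euler('ZYX')
    print('time %.2f'%o['time'],'grasp',np.round(p+159*R[:,2],1),'yaw %.4f pitch %.4f roll %.4f'%(e[0],-e[1],e[2]),'F',np.round(o['contact_force'],1),'w',round(o['grip_width'],1),'q6 %.2f'%o['joint_positions'][5])
E
python3 - <<'E'
from vis import *
from plan import *
np.set_printoptions(precision=3,suppress=True)
t,s=load('pics/top0.npz'),load('pics/scene0.npz')
R=cv2.Rodrigues(s['rvec'])[0]; s2=dict(s); s2['tvec']=s['tvec'].reshape(3)-R@np.array([-1.8,-1.2,0])  # world pts shift
b={'h':((50,-30,0),(50,30,0)),'L':((0,-30,0),(0,30,0)),'l':((-60,30,0),(50,30,0)),'r':((-60,-30,0),(50,-30,0))}
E=lambda c,ks:[(c,*b[k],'l' if k=='L' else 'e') for k in ks]
for z in(88,91,94):
    for nm,e in(('top',E(t,'hLlr')),('sc',E(s2,'hLlr')),('sc-noh',E(s2,'Llr'))):
        print(z,nm,*fit(e,[499,34,z,.168],[0,1,3],np.radians(15),w=3))
print(*fit(E(t,'hLlr')+E(s2,'Llr'),[499,34,90,.168],[0,1,2,3],np.radians(15),w=3))
e=lambda c,r:[(c,*r[k],'e') for k in r]
print('plate',*fit(e(t,rect(-170,190,-55,55)),[575,50,10,.17],[0,1,3],w=5))
dk={'l':((70,22,0),(200,22,0)),'r':((70,-22,0),(200,-22,0))}
print('deck',*fit(e(t,dk),[499,34,89,.168],[1,3],np.radians(20),w=4))
hand(); o=plan([522.5,-228.5,120],.101); plan([522.5,-228.5,42.5],.101,start=(o[0],o[1],o[2]))
E
```

```text
88 top [498.505  33.386  88.      0.164] [-0.91, -0.01, 0.3, -0.2]
88 sc [496.11   33.268  88.      0.173] [-0.09, 0.11, 0.0, -0.08]
88 sc-noh [495.696  33.235  88.      0.169] [0.01, 0.11, -0.03]
91 top [498.312  33.107  91.      0.163] [-0.81, -0.01, 0.21, -0.11]
91 sc [498.438  32.898  91.      0.17 ] [-0.1, 0.11, 0.0, 0.0]
91 sc-noh [498.052  32.842  91.      0.168] [0.0, 0.07, -0.02]
94 top [498.158  32.817  94.      0.16 ] [-0.8, 0.1, 0.19, -0.11]
94 sc [500.759  32.573  94.      0.166] [-0.1, 0.1, -0.0, -0.0]
94 sc-noh [500.416  32.508  94.      0.164] [-0.0, 0.06, -0.02]
[498.422  32.907  91.539   0.163] [-0.8, 0.1, 0.3, -0.1, -0.0, 0.01, -0.09]
plate [581.425  47.012  10.      0.176] [0.31, -0.89, -0.31, 0.29]
deck [499.     31.918  89.      0.173] [-0.01, 0.0]
time 0.10 grasp [206.1 482.5 245.1] yaw -0.4038 pitch -0.0002 roll -0.0014 F [-0.4 -0.  -0.4] w 91.7 q6 -0.15
t [-0.5703, -0.5295, 0.1257] w [-0.0013, -0.0006, -0.5048]
t [0.0, 0.0, 0.0775] w [0.0, 0.0, 0.0]
```

```bash
python3 -m pendant '[[[-0.285,-0.265,0],[0,0,-0.25],0.0918],[[-0.285,-0.265,0],[0,0,-0.25],0.0918],[[-0.285,-0.265,0],[0,0,-0.25],0.0918],[[-0.285,-0.265,0],[0,0,-0.25],0.0918],[[-0.285,-0.265,0],[0,0,-0.25],0.0918],[[-0.285,-0.265,0],[0,0,-0.25],0.0918],[[-0.285,-0.265,0],[0,0,-0.25],0.0918],[[-0.285,-0.265,0],[0,0,-0.25],0.0918],[[-0.285,-0.265,0],[0,0,-0.25],0.0918],[[-0.285,-0.265,0],[0,0,-0.25],0.0918]]'; python3 - <<'E'
from plan import *
hand(); plan([522.5,-228.5,160],.101)
E
```

```text
time: 0.93
tool_pos: [365.1, 123.9, 404.7]
tcp_rot: [-3.141, 0.001, 2.985]
contact_force: [0.1, 0.6, 0.8]
grip_width: 91.9
time 0.93 grasp [365.2 123.7 245.7] yaw -0.1561 pitch 0.0006 roll -0.0010 F [0.1 0.6 0.8] w 91.9 q6 -1.29
t [-0.2102, -0.3236, 0.0861] w [-0.0011, 0.0005, -0.2571]
```

```bash
python3 -m pendant '[[[-0.210,-0.324,0.086],[0,0,-0.257],0.0918],[[-0.210,-0.324,0.086],[0,0,-0.257],0.0918],[[-0.210,-0.324,0.086],[0,0,-0.257],0.0918],[[-0.210,-0.324,0.086],[0,0,-0.257],0.0918],[[-0.210,-0.324,0.086],[0,0,-0.257],0.0918],[[-0.210,-0.324,0.086],[0,0,-0.257],0.0918],[[-0.210,-0.324,0.086],[0,0,-0.257],0.0918],[[-0.210,-0.324,0.086],[0,0,-0.257],0.0918],[[-0.210,-0.324,0.086],[0,0,-0.257],0.0918],[[-0.210,-0.324,0.086],[0,0,-0.257],0.0918]]'; python3 -m pendant '[[[0,0,0],[0,0,0],0.0918]]'; python3 - <<'E'
from plan import *
hand(); plan([522.5,-228.5,42.5],.101)
E
```

```text
time: 1.77
tool_pos: [522.5, -227.8, 317.5]
tcp_rot: [3.141, -0.001, -3.039]
contact_force: [0.9, 0.0, -0.1]
grip_width: 91.7
time: 1.85
tool_pos: [523.2, -230.5, 316.2]
tcp_rot: [-3.141, -0.001, -3.043]
contact_force: [-0.9, 0.3, -0.3]
grip_width: 91.9
time 1.85 grasp [ 523.1 -230.6  157.2] yaw 0.0991 pitch -0.0009 roll -0.0008 F [-0.9  0.3 -0.3] w 91.9 q6 -2.22
t [0.0004, 0.0021, 0.1146] w [-0.0008, -0.0009, -0.0019]
```

```bash
python3 -m pendant '[[[0,0.001,0.040],[0,0,0],0.0918],[[0,0.001,0.080],[0,0,0],0.0918],[[0,0.001,0.080],[0,0,0],0.0918],[[0,0.001,0.080],[0,0,0],0.0918],[[0,0.001,0.080],[0,0,0],0.0918]]';  python3 - <<'E'
from plan import *
for i in range(3):
  from plant import capture; c=capture('top'); hand()
plan([522.5,-228.5,42.5],.101)
c2=capture('scene'); np.savez('pics/t1.npz',**c);np.savez('pics/s1.npz',**c2)
import cv2
cv2.imwrite('pics/v1.png',cv2.cvtColor(np.hstack([cv2.resize(c['color'][180:280,280:400],(400,333)),cv2.resize(c2['color'][160:260,150:270],(400,333))]),cv2.COLOR_RGB2BGR))
E
```

```text
time: 2.27
tool_pos: [522.6, -224.2, 240.4]
tcp_rot: [-3.141, 0.002, -3.038]
contact_force: [0.5, 0.3, 1.4]
grip_width: 91.7
time 2.32 grasp [ 523.4 -224.6   82.2] yaw 0.1036 pitch 0.0032 roll -0.0023 F [ 0.3 -0.4 -0.3] w 91.5 q6 -2.21
time 2.37 grasp [ 523.4 -224.7   82.4] yaw 0.1036 pitch 0.0037 roll -0.0027 F [ 1.  -0.2 -0.3] w 91.7 q6 -2.21
time 2.42 grasp [ 523.3 -224.7   82.3] yaw 0.1036 pitch 0.0037 roll -0.0027 F [ 0.1  0.4 -0. ] w 91.9 q6 -2.21
t [0.0008, -0.004, 0.0398] w [-0.0027, 0.0037, 0.0026]
```

View pics/v1.png

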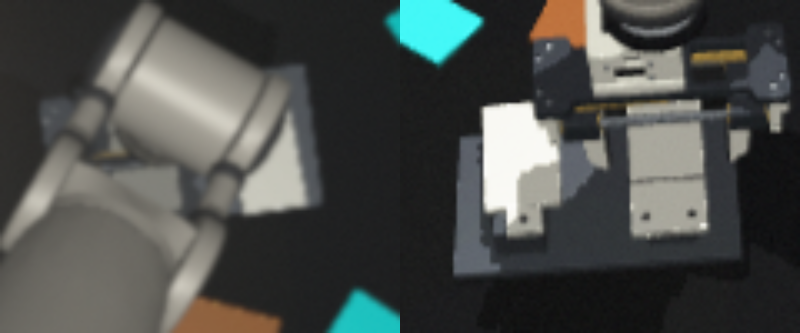

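View 1 shows the fingers straddling the plain shingle, tips at x 594 and 740 and shingle edges at 629 and 704. It's roughly centred, so I'll descend and grip.

```bash
python3 -m pendant '[[[0,-0.002,0.020],[-0.002,0.003,0],0.0918],[[0,-0.002,0.040],[-0.002,0.003,0],0.0918],[[0,-0.002,0.040],[-0.002,0.003,0],0.0918],[[0,-0.002,0.040],[-0.002,0.003,0],0.0918]]' && python3 -m pendant '[[[0,0,0],[0,0,0],0.050],[[0,0,0],[0,0,0],0.050],[[0,0,0],[0,0,0],0.050],[[0,0,0],[0,0,0],0.050],[[0,0,0],[0,0,0],0.050],[[0,0,0],[0,0,0],0.050],[[0,0,0],[0,0,0],0.050],[[0,0,0],[0,0,0],0.050]]';  python3 - <<'E'
from plan import *
hand()
E
```

```text
time: 2.8
tool_pos: [522.2, -226.1, 199.1]
tcp_rot: [3.139, -0.003, -3.038]
contact_force: [0.6, -0.5, 0.9]
grip_width: 91.9
time: 3.47
tool_pos: [522.4, -226.3, 199.2]
tcp_rot: [3.14, -0.002, -3.038]
contact_force: [-1.6, -0.5, 4.7]
grip_width: 59.3
time 3.47 grasp [ 522.  -226.1   40.2] yaw 0.1033 pitch -0.0022 roll 0.0014 F [-1.6 -0.5  4.7] w 59.3 q6 -2.22
```

```bash
python3 -m pendant '[[[0,0,-0.020],[0,0,0],0.050],[[0,0,-0.060],[0,0,0],0.050],[[0,0,-0.100],[0,0,0],0.050],[[0,0,-0.130],[0,0,0],0.050],[[0,0,-0.130],[0,0,0],0.050]]';  cat >> plan.py <<'E'
L=np.array([498.4,32.9,91.3]); YAW=.170; P15=np.radians(15)
def tgt(course,clear,gx,gz,L=L,yaw=YAW,lat=0):
    """grasp point for shingle laid at course 1 or 2; grasp point sits gx,gz from shingle centre"""
    Rs=Ro.from_euler('ZY',[yaw,-P15]).as_matrix()
    return L+Rs@[65+80*(course-1)+gx, lat, 3.5+7*(course-1)+gz+clear]
E
python3 - <<'E'
from plan import *
hand(); print(tgt(1,0,1.5,-3.3)); plan(tgt(1,40,1.5,-3.3),YAW,P15)
E
```

```text
time: 3.88
tool_pos: [523.8, -227.0, 335.2]
tcp_rot: [-3.137, 0.006, -3.038]
contact_force: [1.1, -0.8, -0.1]
grip_width: 59.4
time 3.88 grasp [ 524.8 -227.6  176.2] yaw 0.1034 pitch 0.0061 roll -0.0047 F [ 1.1 -0.8 -0.1] w 59.4 q6 -2.22
[561.65710077  43.7585129  108.70465166]
t [-0.014, 0.2621, 0.0331] w [-0.0136, -0.2557, -0.0656]
```

```bash
python3 -m pendant '[[[-0.014,0.262,0.015],[-0.014,-0.256,-0.066],0.050],[[-0.014,0.262,0.015],[-0.014,-0.256,-0.066],0.050],[[-0.014,0.262,0.015],[-0.014,-0.256,-0.066],0.050],[[-0.014,0.262,0.015],[-0.014,-0.256,-0.066],0.050],[[-0.014,0.262,0.015],[-0.014,-0.256,-0.066],0.050],[[-0.014,0.262,0.015],[-0.014,-0.256,-0.066],0.050],[[-0.014,0.262,0.015],[-0.014,-0.256,-0.066],0.050],[[-0.014,0.262,0.033],[-0.014,-0.256,-0.066],0.050],[[-0.014,0.262,0.033],[-0.014,-0.256,-0.066],0.050],[[-0.014,0.262,0.033],[-0.014,-0.256,-0.066],0.050]]';   python3 - <<'E'
from plan import *
from plant import capture
import cv2
c=capture('top');c2=capture('scene'); np.savez('pics/t2.npz',**c);np.savez('pics/s2.npz',**c2)
hand(); plan(tgt(1,20,1.5,-3.3),YAW,P15)
a=cv2.resize(c['color'][160:260,205:305],(400,400),interpolation=cv2.INTER_CUBIC);b=cv2.resize(c2['color'][130:270,270:410],(400,400),interpolation=cv2.INTER_CUBIC)
cv2.imwrite('pics/v2.png',cv2.cvtColor(np.hstack([a,b]),cv2.COLOR_RGB2BGR))
E
```

```text
time: 4.72
tool_pos: [508.9, 35.8, 295.0]
tcp_rot: [3.133, 0.25, -2.973]
contact_force: [0.0, 0.2, -1.0]
grip_width: 59.7
time 4.82 grasp [548.7  43.  142.4] yaw 0.1673 pitch 0.2532 roll 0.0080 F [-0.3 -0.1 -1.1] w 59.6 q6 -1.92
t [-0.0025, -0.0004, 0.0158] w [0.0073, -0.0086, -0.0027]
```

View pics/v2.png

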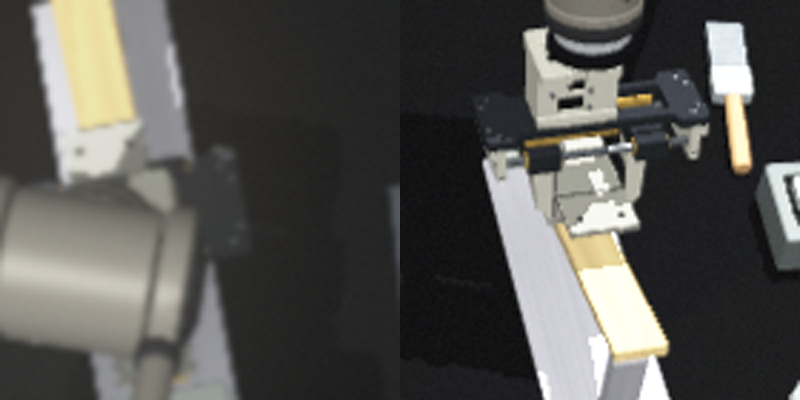

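```bash
cat > held.py <<'E'
from vis import *
import sys
np.set_printoptions(precision=2,suppress=True)
def held(tp,sp,grasp,yaw,pitch,gx,gz,course,L,YAW,w=4,off=(0,0)):
    Rs=Ro.from_euler('ZY',[yaw,-pitch]).as_matrix()
    c0=np.array(grasp)-Rs@[gx,0,gz-3.5]; c0[:2]+=off
    H={'h':((65,-30,0),(65,30,0)),'l':((36,30,0),(65,30,0)),'r':((36,-30,0),(65,-30,0))}
    if course==2: H={'h':((65,-14,0),(65,14,0)),'l':((43,14,0),(65,14,0)),'r':((43,-14,0),(65,-14,0))}
    L=np.array(L);RB=Ro.from_euler('ZY',[YAW,-np.radians(15)]).as_matrix()
    for nm,p in(('top',tp),('scene',sp)):
        c=load(p)
        if nm=='scene':
            R=cv2.Rodrigues(c['rvec'])[0]; c['tvec']=c['tvec'].reshape(3)-R@np.array([-1.8,-1.2,0])
        q,r=fit([(c,*H[k],'e') for k in H],[*c0,yaw],[0,1],pitch,w=w)
        q2,_=fit([(c,*H[k],'e') for k in H],[*c0,yaw],[0,1,3],pitch,w=w)
        d=Rs.T@(q[:3]-c0)
        # error relative to target in base-shingle axes (top-face centre)
        e=RB.T@(q[:3]-(L+RB@[65+80*(course-1),0,7*course]))
        print(nm,'face centre',q[:3],'res',r,'vs expected (tool axes)',d,'yawfree',round(q2[3],3),'err in base axes (x up-slope,y,z clear)',e)
E
python3 - <<'E'
from held import *
from plan import L,YAW
held('pics/t2.npz','pics/s2.npz',[548.7,43,142.4],.1673,.2532,1.5,-3.3,1,L,YAW)
# overlay
im=[]
for p,(x0,x1,y0,y1) in(('pics/t2.npz',(205,305,160,260)),('pics/s2.npz',(300,380,160,240))):
    pass
E
```

```text
top face centre [546.57  47.93 148.61] res [0.01, -0.06, 0.14] vs expected (tool axes) [ 1.82  5.22 -0.47] yawfree 0.077 err in base axes (x up-slope,y,z clear) [-1.85  6.66 35.41]
scene face centre [545.03  42.12 148.61] res [0.05, -0.1, 0.1] vs expected (tool axes) [-0.59 -0.25  0.15] yawfree 0.147 err in base axes (x up-slope,y,z clear) [-4.27  1.2  36.06]
```

```bash
python3 -m pendant '[[[-0.0025,0,0.014],[0.007,-0.009,-0.003],0.050],[[-0.0025,0,0.026],[0.007,-0.009,-0.003],0.050],[[-0.0025,0,0.026],[0.007,-0.009,-0.003],0.050],[[-0.0025,0,0.026],[0.007,-0.009,-0.003],0.050],[[-0.0025,0,0.026],[0.007,-0.009,-0.003],0.050]]';   python3 - <<'E'
from held import *
from plan import *
from plant import capture
c=capture('top');c2=capture('scene'); np.savez('pics/t3.npz',**c);np.savez('pics/s3.npz',**c2)
hand(); plan(tgt(1,0,1.5,-3.3),YAW,P15)
o,R,p=now(); Rs=R@D; e=Ro.from_matrix(Rs).as_euler('ZYX'); G=p+159*R[:,2]
held('pics/t3.npz','pics/s3.npz',G,e[0],-e[1],1.5,-3.3,1,L,YAW)
out=[]
for q,(x0,y0,w) in((c,(215,170,60)),(c2,(315,170,60))):
    a=cv2.resize(q['color'][y0:y0+w,x0:x0+w],(396,396),interpolation=cv2.INTER_CUBIC)
    F=G-Rs@[1.5,0,-6.8]
    pts=F+np.array([[65,-30,0],[65,30,0],[-65,30,0],[-65,-30,0]])@Rs.T
    u=(proj(q,pts)-[x0,y0]+.5)*396/w
    cv2.polylines(a,[u.round().astype(int).reshape(-1,1,2)],True,(255,0,0),1); out.append(a)
cv2.imwrite('pics/v3.png',cv2.cvtColor(np.hstack(out),cv2.COLOR_RGB2BGR))
E
```

```text
time: 5.23
tool_pos: [518.4, 36.8, 272.4]
tcp_rot: [-3.142, 0.263, -2.971]
contact_force: [-0.3, 1.1, -1.1]
grip_width: 59.3
time 5.33 grasp [559.2  44.1 119. ] yaw 0.1708 pitch 0.2637 roll -0.0001 F [-0.9  0.  -0.2] w 59.5 q6 -1.92
t [0.0001, -0.0007, 0.0106] w [0.0001, 0.0019, 0.0008]
top face centre [551.42  51.57 125.18] res [0.01, -0.08, 1.17] vs expected (tool axes) [-3.09  8.68  0.83] yawfree 0.008 err in base axes (x up-slope,y,z clear) [-2.7   9.43 11.39]
scene face centre [555.4   42.53 125.18] res [-0.0, -0.02, 0.18] vs expected (tool axes) [-0.78 -0.9   0.21] yawfree 0.2 err in base axes (x up-slope,y,z clear) [-0.39 -0.15 10.77]
```

View pics/v3.png

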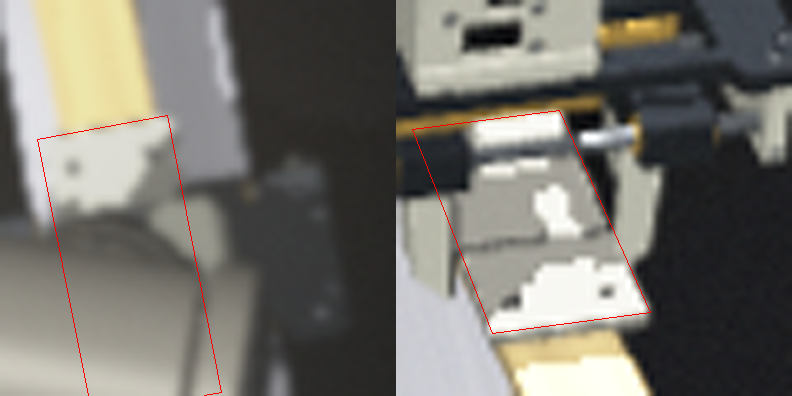

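View 3: the outline from the arm's own pose matches the held shingle in both cameras (head corners (38,140) and (167,116) in top) to about 1 px. Lowering until contact.

```bash
python3 -m pendant '[[[0,-0.0005,0.004],[0,0.002,0],0.050],[[0,-0.0005,0.008],[0,0.002,0],0.050],[[0,-0.0005,0.008],[0,0.002,0],0.050]]'; for i in 1 2; do python3 -m pendant '[[[0,0,0.001],[0,0,0],0.050],[[0,0,0.001],[0,0,0],0.050]]'; done;   python3 - <<'E'
from plan import *
hand(); plan(tgt(1,0,1.5,-3.3),YAW,P15)
E
```

```text
time: 5.58
tool_pos: [520.3, 37.2, 263.3]
tcp_rot: [3.141, 0.26, -2.97]
contact_force: [0.0, 0.3, -1.0]
grip_width: 59.3
time: 5.75
tool_pos: [520.6, 37.3, 262.7]
tcp_rot: [3.141, 0.26, -2.97]
contact_force: [0.0, -0.6, -1.7]
grip_width: 59.6
time: 5.92
tool_pos: [520.9, 37.4, 261.9]
tcp_rot: [3.141, 0.26, -2.97]
contact_force: [0.6, 0.2, -1.1]
grip_width: 59.5
time 5.92 grasp [561.2  44.4 108.3] yaw 0.1713 pitch 0.2604 roll 0.0002 F [ 0.6  0.2 -1.1] w 59.5 q6 -1.92
t [-0.0002, -0.0006, -0.0003] w [0.0006, -0.0014, 0.0013]
```

```bash
for i in 1 2 3; do python3 -m pendant '[[[0,0,0.0008],[0,0,0],0.050],[[0,0,0.0008],[0,0,0],0.050]]' | grep -E "force|pos"; done
```

```text
tool_pos: [521.1, 37.4, 261.2]
contact_force: [-1.6, 0.4, -1.1]
tool_pos: [521.3, 37.4, 260.4]
contact_force: [-0.6, 0.4, -0.5]
tool_pos: [521.3, 37.4, 260.2]
contact_force: [-3.6, -0.4, 3.7]
```

```bash
python3 -m pendant '[[[0,0,0],[0,0,0],0.064],[[0,0,0],[0,0,0],0.070],[[0,0,0],[0,0,0],0.076],[[0,0,0],[0,0,0],0.080],[[0,0,0],[0,0,0],0.080],[[0,0,0],[0,0,0],0.080]]';  python3 -m pendant '[[[0,0,-0.020],[0,0,0],0.080],[[0,0,-0.060],[0,0,0],0.080],[[0,0,-0.100],[0,0,0],0.080],[[0,0,-0.130],[0,0,0],0.080],[[0,0,-0.130],[0,0,0],0.080]]';   python3 - <<'E'
from plan import *
hand(); plan([524,-343,175],.138)
E
```

```text
time: 6.92
tool_pos: [521.5, 37.4, 259.6]
tcp_rot: [3.141, 0.26, -2.97]
contact_force: [0.1, -0.2, 0.4]
grip_width: 79.9
time: 7.33
tool_pos: [488.7, 31.6, 391.5]
tcp_rot: [-3.139, 0.271, -2.969]
contact_force: [1.2, -0.5, -0.4]
grip_width: 80.0
time 7.33 grasp [530.7  38.4 238.3] yaw 0.1721 pitch 0.2712 roll -0.0030 F [ 1.2 -0.5 -0.4] w 80.0 q6 -1.90
t [0.0437, -0.375, 0.0486] w [0.0016, 0.2712, 0.0335]
```

```bash
python3 -m pendant '[[[0.044,-0.375,0.020],[0.002,0.271,0.033],0.080],[[0.044,-0.375,0.020],[0.002,0.271,0.033],0.080],[[0.044,-0.375,0.020],[0.002,0.271,0.033],0.0918],[[0.044,-0.375,0.020],[0.002,0.271,0.033],0.0918],[[0.044,-0.375,0.020],[0.002,0.271,0.033],0.0918],[[0.044,-0.375,0.020],[0.002,0.271,0.033],0.0918],[[0.044,-0.375,0.020],[0.002,0.271,0.033],0.0918],[[0.044,-0.375,0.020],[0.002,0.271,0.033],0.0918],[[0.044,-0.375,0.020],[0.002,0.271,0.033],0.0918],[[0.044,-0.375,0.020],[0.002,0.271,0.033],0.0918]]';  python3 -m pendant '[[[0,0,0],[0,0,0],0.0918],[[0,0,0],[0,0,0],0.0918]]' >/dev/null; python3 - <<'E'
from plan import *
from held import *
from plant import capture
c=capture('top');c2=capture('scene'); np.savez('pics/t4.npz',**c);np.savez('pics/s4.npz',**c2)
hand(); plan([524.5,-344.5,80],.138)
t,s=load('pics/t4.npz'),load('pics/s4.npz')
R=cv2.Rodrigues(s['rvec'])[0]; s['tvec']=s['tvec'].reshape(3)-R@np.array([-1.8,-1.2,0])
L=np.array([498.4,32.9,91.3]); RB=Ro.from_euler('ZY',[YAW,-P15]).as_matrix()
z0=L+RB@[80,0,7]  # expected mid_line
H={'h':((50,-30,0),(50,30,0)),'L':((0,-30,0),(0,30,0)),'l':((-70,30,0),(50,30,0)),'r':((-70,-30,0),(50,-30,0)),'t':((-80,-30,0),(-80,30,0))}
for nm,cs in(('top',[t]),('scene',[s])):
  for ks in('hLlrt','hL','Llr'):
    p,r=fit([(c_,*H[k],'l' if k=='L' else 'e') for c_ in cs for k in ks],[*z0,YAW],[0,1,3] if len(ks)>2 else [0,3],P15,w=4)
    print(nm,ks,p,r,'err',RB.T@(p[:3]-z0))
out=[]
for q,(x0,y0,w) in((c,(215,180,70)),(c2,(300,160,70))):
    out.append(cv2.resize(q['color'][y0:y0+w,x0:x0+w],(399,399),interpolation=cv2.INTER_CUBIC))
cv2.imwrite('pics/v4.png',cv2.cvtColor(np.hstack(out),cv2.COLOR_RGB2BGR))
E
```

```text
time: 8.17
tool_pos: [514.8, -350.5, 352.5]
tcp_rot: [3.141, -0.012, -3.008]
contact_force: [-1.5, 0.9, 0.3]
grip_width: 92.1
time 8.43 grasp [ 514.1 -342.4  195.6] yaw 0.1400 pitch -0.0107 roll 0.0030 F [-0.2  0.2  0.4] w 92.0 q6 -2.42
t [-0.0095, -0.0034, 0.1155] w [0.003, -0.0107, 0.002]
top hLlrt [571.83  45.47 118.77   0.16] [-0.04, -0.04, 0.28, -0.14, 0.93] err [-0.94 -0.03  0.25]
top hL [571.98  45.67 118.77   0.15] [-0.51, -0.01] err [-0.76  0.14  0.2 ]
top Llr [571.86  45.52 118.77   0.16] [0.0, 0.31, -0.11] err [-0.89  0.01  0.24]
scene hLlrt [572.71  45.01 118.77   0.18] [-0.21, 0.1, -0.09, 0.03, 0.29] err [-0.17 -0.63  0.05]
scene hL [572.76  45.67 118.77   0.18] [-0.1, 0.11] err [-0.02  0.    0.  ]
scene Llr [572.43  44.88 118.77   0.18] [0.02, -0.08, 0.01] err [-0.46 -0.72  0.12]
```

View pics/v4.png

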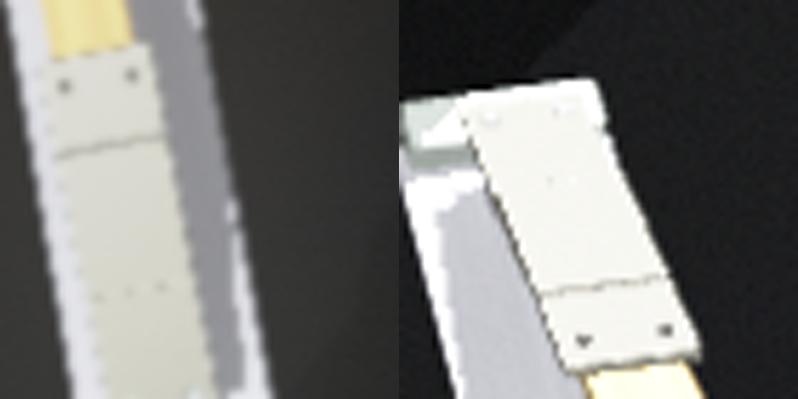

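View 4: the plain shingle is laid with its tail on the base line, only faint dots of which show at rows ~290. The fits give about -0.5 mm along the slope and under 0.7 mm across. Now the tabbed one.

```bash
python3 -m pendant '[[[-0.009,-0.002,0.040],[0.003,-0.010,0.002],0.0918],[[-0.009,-0.002,0.080],[0.003,-0.010,0.002],0.0918],[[-0.009,-0.002,0.110],[0.003,-0.010,0.002],0.0918],[[-0.009,-0.002,0.110],[0.003,-0.010,0.002],0.0918],[[-0.009,-0.002,0.110],[0.003,-0.010,0.002],0.0918],[[-0.009,-0.002,0.110],[0.003,-0.010,0.002],0.0918]]'; python3 - <<'E'
from plan import *
hand(); plan([524.8,-343.5,40.5],.138)
E
```

```text
time: 8.93
tool_pos: [524.5, -344.5, 246.9]
tcp_rot: [-3.138, 0.002, -3.004]
contact_force: [0.6, 0.3, 0.4]
grip_width: 91.7
time 8.93 grasp [ 524.9 -345.    87.9] yaw 0.1377 pitch 0.0018 roll -0.0033 F [0.6 0.3 0.4] w 91.7 q6 -2.41
t [-0.0003, 0.0011, 0.0474] w [-0.0033, 0.0018, -0.0003]
```

```bash
python3 -m pendant '[[[0,0.001,0.025],[-0.003,0.002,0],0.0918],[[0,0.001,0.047],[-0.003,0.002,0],0.0918],[[0,0.001,0.047],[-0.003,0.002,0],0.0918],[[0,0.001,0.047],[-0.003,0.002,0],0.0918]]' && python3 -m pendant '[[[0,0,0],[0,0,0],0.050],[[0,0,0],[0,0,0],0.050],[[0,0,0],[0,0,0],0.050],[[0,0,0],[0,0,0],0.050],[[0,0,0],[0,0,0],0.050],[[0,0,0],[0,0,0],0.050],[[0,0,0],[0,0,0],0.050],[[0,0,0],[0,0,0],0.050]]';  python3 - <<'E'
from plan import *
hand()
E
python3 -m pendant '[[[0,0,-0.020],[0,0,0],0.050],[[0,0,-0.060],[0,0,0],0.050],[[0,0,-0.100],[0,0,0],0.050],[[0,0,-0.140],[0,0,0],0.050],[[0,0,-0.150],[0,0,0],0.050],[[0,0,-0.150],[0,0,0],0.050]]';  python3 - <<'E'
from plan import *
hand(); print(tgt(2,0,1.5,-3.3)); plan(tgt(2,60,1.5,-3.3),YAW,P15)
E
```

```text
time: 9.27
tool_pos: [523.9, -344.0, 199.2]
tcp_rot: [3.14, -0.002, -3.005]
contact_force: [0.5, 0.2, 0.0]
grip_width: 91.8
time: 9.93
tool_pos: [523.6, -344.0, 198.0]
tcp_rot: [3.14, -0.002, -3.005]
contact_force: [-0.9, 1.2, 5.2]
grip_width: 59.3
time 9.93 grasp [ 523.2 -343.7   39. ] yaw 0.1365 pitch -0.0022 roll 0.0018 F [-0.9  1.2  5.2] w 59.3 q6 -2.41
time: 10.43
tool_pos: [524.4, -344.5, 351.4]
tcp_rot: [-3.138, 0.002, -3.005]
contact_force: [-0.2, 0.3, -1.2]
grip_width: 59.5
time 10.43 grasp [ 524.8 -345.   192.4] yaw 0.1366 pitch 0.0025 roll -0.0033 F [-0.2  0.3 -1.2] w 59.5 q6 -2.41
[636.03162644  56.52540763 136.17165606]
t [-0.1086, 0.3802, 0.0027] w [-0.0077, -0.2594, -0.0328]
```

```bash
python3 -m pendant '[[[-0.109,0.380,0],[-0.008,-0.259,-0.033],0.050],[[-0.109,0.380,0],[-0.008,-0.259,-0.033],0.050],[[-0.109,0.380,0],[-0.008,-0.259,-0.033],0.050],[[-0.109,0.380,0],[-0.008,-0.259,-0.033],0.050],[[-0.109,0.380,0],[-0.008,-0.259,-0.033],0.050],[[-0.109,0.380,0],[-0.008,-0.259,-0.033],0.050],[[-0.109,0.380,0],[-0.008,-0.259,-0.033],0.050],[[-0.109,0.380,0],[-0.008,-0.259,-0.033],0.050],[[-0.109,0.380,0],[-0.008,-0.259,-0.033],0.050],[[-0.109,0.380,0],[-0.008,-0.259,-0.033],0.050]]'; python3 -m pendant '[[[0,0,0],[0,0,0],0.050],[[0,0,0],[0,0,0],0.050]]'; python3 - <<'E'
from plan import *
hand(); plan(tgt(2,10,0,-4.5),YAW,P15)
E
```

```text
time: 11.27
tool_pos: [579.5, 51.4, 345.4]
tcp_rot: [3.133, 0.252, -2.971]
contact_force: [0.5, 0.4, -1.7]
grip_width: 59.6
time: 11.43
tool_pos: [579.7, 48.4, 345.6]
tcp_rot: [3.135, 0.252, -2.97]
contact_force: [0.6, 0.5, -0.1]
grip_width: 59.9
time 11.43 grasp [618.6  56.2 191.6] yaw 0.1712 pitch 0.2523 roll 0.0069 F [ 0.6  0.5 -0.1] w 59.9 q6 -1.85
t [0.0003, -0.0019, 0.0492] w [0.0072, -0.0095, 0.0011]
```

```bash
python3 -m pendant '[[[0,-0.001,0.020],[0.007,-0.009,0.001],0.050],[[0,-0.001,0.040],[0.007,-0.009,0.001],0.050],[[0,-0.001,0.046],[0.007,-0.009,0.001],0.050],[[0,-0.001,0.046],[0.007,-0.009,0.001],0.050],[[0,-0.001,0.046],[0.007,-0.009,0.001],0.050]]'; python3 -m pendant '[[[0,0,0],[0,0,0],0.050],[[0,0,0],[0,0,0],0.050]]' >/dev/null; python3 - <<'E'
from held import *
from plan import *
from plant import capture
c=capture('top');c2=capture('scene'); np.savez('pics/t5.npz',**c);np.savez('pics/s5.npz',**c2)
hand(); plan(tgt(2,0,0,-4.5),YAW,P15)
o,R,p=now(); Rs=R@D; e=Ro.from_matrix(Rs).as_euler('ZYX'); G=p+159*R[:,2]
held('pics/t5.npz','pics/s5.npz',G,e[0],-e[1],0,-4.5,2,L,YAW)
out=[]
for q,(x0,y0,w) in((c,(205,140,60)),(c2,(325,190,60))):
    a=cv2.resize(q['color'][y0:y0+w,x0:x0+w],(396,396),interpolation=cv2.INTER_CUBIC)
    F=G-Rs@[0,0,-8]
    pts=F+np.array([[65,-14,0],[65,14,0],[40,14,0],[40,30,0],[-65,30,0],[-65,-30,0],[40,-30,0],[40,-14,0]])@Rs.T
    u=(proj(q,pts)-[x0,y0]+.5)*396/w
    cv2.polylines(a,[u.round().astype(int).reshape(-1,1,2)],True,(255,0,0),1); out.append(a)
cv2.imwrite('pics/v5.png',cv2.cvtColor(np.hstack(out),cv2.COLOR_RGB2BGR))
E
```

```text
time: 11.85
tool_pos: [591.7, 47.4, 303.1]
tcp_rot: [-3.141, 0.264, -2.975]
contact_force: [-1.4, -0.2, -1.7]
grip_width: 59.5
time 12.12 grasp [633.3  55.1 151.1] yaw 0.1674 pitch 0.2672 roll -0.0009 F [-0.4 -0.8 -1.1] w 59.5 q6 -1.85
t [0.0018, 0.0007, 0.0164] w [-0.0016, 0.0054, -0.0025]
top face centre [622.6   51.95 158.87] res [-0.01, -0.46, 0.29] vs expected (tool axes) [-8.63 -1.3   2.36] yawfree -0.161 err in base axes (x up-slope,y,z clear) [-6.16 -2.24 18.75]
scene face centre [629.84  54.22 158.87] res [-0.01, 0.0, 0.0] vs expected (tool axes) [-1.38 -0.27  0.38] yawfree 0.179 err in base axes (x up-slope,y,z clear) [ 1.1  -1.23 16.8 ]
```

View pics/v5.png

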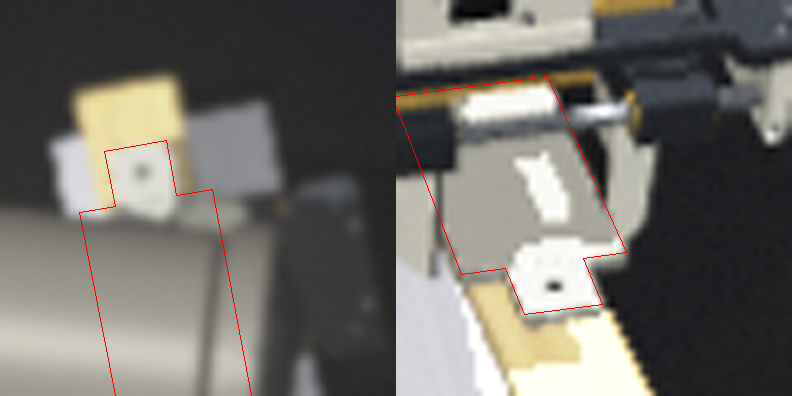

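View 5: the arm-pose outline fits the tab in both views (tab corners (105,152) and (166,141) in top). I'll apply the small correction and lower.

```bash
python3 -m pendant '[[[0.0015,0.0005,0.007],[-0.001,0.004,-0.002],0.050],[[0.0015,0.0005,0.014],[-0.001,0.004,-0.002],0.050],[[0.0015,0.0005,0.014],[-0.001,0.004,-0.002],0.050],[[0.0015,0.0005,0.014],[-0.001,0.004,-0.002],0.050]]';python3 -m pendant '[[[0,0,0],[0,0,0],0.050],[[0,0,0],[0,0,0],0.050]]' >/dev/null;  python3 - <<'E'
from plan import *
hand(); plan(tgt(2,0,0,-4.5),YAW,P15)
E
```

```text
time: 12.45
tool_pos: [593.8, 49.3, 288.8]
tcp_rot: [3.141, 0.26, -2.972]
contact_force: [-0.6, -0.3, -0.9]
grip_width: 59.6
time 12.62 grasp [634.6  56.2 136.1] yaw 0.1697 pitch 0.2618 roll -0.0001 F [ 0.2 -0.4 -0.6] w 59.5 q6 -1.85
t [0.0001, 0.0, 0.0016] w [-0.0002, -0.0, -0.0003]
```

```bash
for i in 1 2 3; do python3 -m pendant '[[[0,0,0.0008],[0,0,0],0.050],[[0,0,0.0008],[0,0,0],0.050]]' | grep -E "force|pos"; done
```

```text
tool_pos: [594.2, 49.3, 289.0]
contact_force: [0.4, -0.2, -1.3]
tool_pos: [594.3, 49.3, 288.1]
contact_force: [0.4, -0.2, -0.6]
tool_pos: [594.5, 49.4, 287.2]
contact_force: [-0.6, -0.0, -1.0]
```

```bash
for i in 1 2; do python3 -m pendant '[[[0,0,0.0008],[0,0,0],0.050],[[0,0,0.0008],[0,0,0],0.050]]' | grep -E "force|pos"; done; python3 -c "
from plan import *
hand(); plan(tgt(2,0,0,-4.5),YAW,P15)"
```

```text
tool_pos: [594.7, 49.4, 286.4]
contact_force: [-0.1, 0.5, -0.8]
tool_pos: [594.9, 49.4, 286.2]
contact_force: [-2.0, -1.2, 2.2]
time 13.45 grasp [635.4  56.4 132.6] yaw 0.1696 pitch 0.2617 roll -0.0001 F [-2.  -1.2  2.2] w 59.3 q6 -1.85
t [-0.0, 0.0, -0.0021] w [-0.0002, -0.0001, -0.0004]
```

```bash
python3 -m pendant '[[[0,0,0],[0,0,0],0.064],[[0,0,0],[0,0,0],0.070],[[0,0,0],[0,0,0],0.076],[[0,0,0],[0,0,0],0.080],[[0,0,0],[0,0,0],0.080],[[0,0,0],[0,0,0],0.080]]';  python3 -m pendant '[[[0,0,-0.020],[0,0,0],0.080],[[0,0,-0.060],[0,0,0],0.080],[[0,0,-0.100],[0,0,0],0.080],[[0,0,-0.120],[0,0,0],0.080],[[0,0,-0.120],[0,0,0],0.080]]';   python3 - <<'E'
from plan import *
from vis import *
hand(); plan([483,281,190],.083,gp=178)
t,s=load('pics/top0.npz'),load('pics/scene0.npz')
print('bottle base',ray(s,(416,294),0),'cap',ray(t,(168,149),160))
E
```

```text
time: 13.95
tool_pos: [595.0, 49.4, 285.7]
tcp_rot: [3.142, 0.262, -2.972]
contact_force: [0.1, 0.6, 0.1]
grip_width: 79.8
time: 14.37
tool_pos: [564.4, 44.1, 407.5]
tcp_rot: [-3.139, 0.271, -2.971]
contact_force: [-0.0, 0.6, 0.9]
grip_width: 79.9
time 14.37 grasp [606.4  50.9 254.3] yaw 0.1702 pitch 0.2714 roll -0.0026 F [-0.   0.6  0.9] w 79.9 q6 -1.84
t [0.0492, 0.2473, 0.0267] w [0.0093, 0.2714, 0.0863]
bottle base [747.17228032 248.85613677   0.        ] cap [737.93568949 239.02628031 160.        ]
```

```bash
python3 -m pendant '[[[0.049,0.247,0.010],[0.009,0.271,0.086],0.040],[[0.049,0.247,0.010],[0.009,0.271,0.086],0],[[0.049,0.247,0.010],[0.009,0.271,0.086],0],[[0.049,0.247,0.027],[0.009,0.271,0.086],0],[[0.049,0.247,0.027],[0.009,0.271,0.086],0],[[0.049,0.247,0.027],[0.009,0.271,0.086],0],[[0.049,0.247,0.027],[0.009,0.271,0.086],0],[[0.049,0.247,0.027],[0.009,0.271,0.086],0],[[0.049,0.247,0.027],[0.009,0.271,0.086],0],[[0.049,0.247,0.027],[0.009,0.271,0.086],0]]'; python3 -m pendant '[[[0,0,0],[0,0,0],0],[[0,0,0],[0,0,0],0],[[0,0,0],[0,0,0],0]]' >/dev/null; python3 - <<'E'
from plan import *
from held import *
from plant import capture
c=capture('top');c2=capture('scene'); np.savez('pics/t6.npz',**c);np.savez('pics/s6.npz',**c2)
hand(); plan([483,281,90],.083,gp=178)
t,s=load('pics/t6.npz'),load('pics/s6.npz')
R=cv2.Rodrigues(s['rvec'])[0]; s['tvec']=s['tvec'].reshape(3)-R@np.array([-1.8,-1.2,0])
RB=Ro.from_euler('ZY',[YAW,-P15]).as_matrix()
z0=L+RB@[80,0,7]; z1=L+RB@[145,0,14]
H={'L':((0,-30,0),(0,30,0)),'l':((-70,30,0),(0,30,0)),'r':((-70,-30,0),(0,-30,0))}
Q={'h':((65,-14,0),(65,14,0)),'l':((-60,30,0),(38,30,0)),'r':((-60,-30,0),(38,-30,0)),'sl':((40,16,0),(40,30,0)),'sr':((40,-30,0),(40,-16,0)),'tl':((40,14,0),(65,14,0)),'tr':((40,-14,0),(65,-14,0))}
for nm,c_ in(('top',t),('scene',s)):
    p,r=fit([(c_,*Q[k],'e') for k in Q],[*z1,YAW],[0,1,3],P15,w=4); print(nm,'top shingle',p,r,'err',RB.T@(p[:3]-z1))
    p,r=fit([(c_,*H[k],'e') for k in 'lr'],[*z0,YAW],[1,3],P15,w=4); print(nm,'mid',p,r,'err',RB.T@(p[:3]-z0))
out=[]
for q,(x0,y0,w) in((c,(215,150,100)),(c2,(300,160,100))):
    out.append(cv2.resize(q['color'][y0:y0+w,x0:x0+w],(400,400),interpolation=cv2.INTER_CUBIC))
cv2.imwrite('pics/v6.png',cv2.cvtColor(np.hstack(out),cv2.COLOR_RGB2BGR))
E
```

```text
time: 15.2
tool_pos: [483.5, 279.8, 362.9]
tcp_rot: [3.14, -0.01, -3.059]
contact_force: [0.1, -0.3, -0.8]
grip_width: 17.7
time 15.55 grasp [481.7 280.4 204.1] yaw 0.0823 pitch -0.0094 roll 0.0019 F [0.6 0.9 0.4] w 0.7 q6 -1.27
t [-0.0008, 0.0006, 0.0951] w [0.0019, -0.0094, -0.0007]
top top shingle [628.15  50.84 142.35   0.07] [-0.74, 0.77, 0.12, 0.11, None, -0.37, 0.33] err [-5.33 -4.27  1.43]
top mid [572.77  45.06 118.77   0.17] [0.0, 0.0] err [-0.1  -0.6   0.03]
scene top shingle [633.88  54.87 142.35   0.17] [0.3, -0.11, -0.01, -0.29, 0.1, 0.1, 0.2] err [ 0.78 -1.27 -0.21]
scene mid [572.77  45.23 118.77   0.18] [0.02, -0.01] err [-0.07 -0.43  0.02]
```

View pics/v6.png

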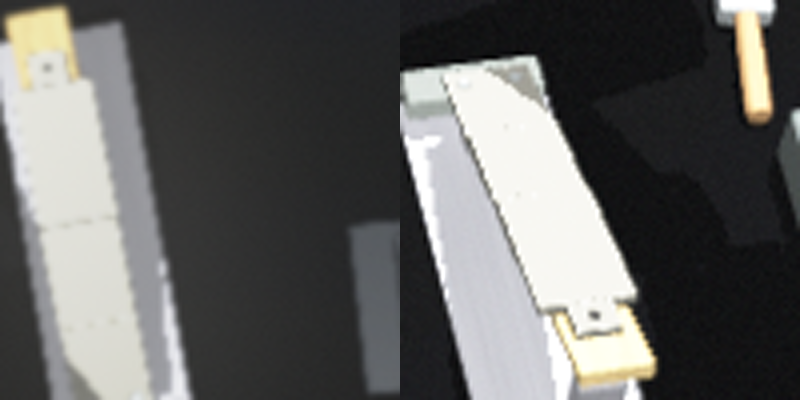

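```bash
python3 - <<'E'
from plan import L,YAW,P15
from held import *
t,s=load('pics/t6.npz'),load('pics/s6.npz')
R=cv2.Rodrigues(s['rvec'])[0]; s['tvec']=s['tvec'].reshape(3)-R@np.array([-1.8,-1.2,0])
RB=Ro.from_euler('ZY',[YAW,-P15]).as_matrix(); z1=L+RB@[145,0,14-2]
Q={'h':((65,-14,0),(65,14,0)),'l':((-60,30,0),(38,30,0)),'r':((-60,-30,0),(38,-30,0)),'s':((40,16,0),(40,30,0)),'k':((40,-30,0),(40,-16,0)),'a':((40,14,0),(65,14,0)),'b':((40,-14,0),(65,-14,0))}
for nm,c_ in(('top',t),('scene',s)):
  for ks in('hlrskab','hlr','hskab'):
    p,r=fit([(c_,*Q[k],'e') for k in ks],[*z1,YAW],[0,1,3],P15,w=2); print(nm,ks,p,r,'err',RB.T@(p[:3]-z1))
E
```

```text
top hlrskab [631.67  54.48 140.42   0.2 ] [0.18, None, 0.1, 0.17, -0.31, -0.73, 0.27] err [-1.88 -1.28  0.5 ]
top hlr [631.07  54.38 140.42   0.18] [0.03, None, -0.0] err [-2.48 -1.28  0.66]
top hskab [632.57  50.81 140.42   0.22] [0.11, 0.01, 0.0, 0.01, None] err [-1.63 -5.05  0.44]
scene hlrskab [632.58  55.2  140.42   0.17] [0.3, -0.03, -0.02, -0.31, 0.11, 0.06, 0.16] err [-0.91 -0.72  0.24]
scene hlr [637.09  56.45 140.42   0.18] [0.01, -0.03, -0.0] err [ 3.59 -0.25 -0.96]
scene hskab [632.54  56.76 140.42   0.14] [0.29, -0.02, -0.1, -0.19, 0.01] err [-0.68  0.82  0.18]
```

View 6: the tabbed shingle lies tab-up on the deck (tab at (48,68)) with its tail at the plain one's line (row 222), and the stack is straight. Fits agree to about 1 mm. Now the key.

```bash
python3 -m pendant '[[[-0.001,0.0005,0.035],[0.002,-0.009,0],0],[[-0.001,0.0005,0.070],[0.002,-0.009,0],0],[[-0.001,0.0005,0.103],[0.002,-0.009,0],0],[[-0.001,0.0005,0.103],[0.002,-0.009,0],0],[[-0.001,0.0005,0.103],[0.002,-0.009,0],0],[[-0.001,0.0005,0.103],[0.002,-0.009,0],0]]'; python3 - <<'E'
from plan import *
from plant import capture
import cv2
c2=capture('scene'); hand(); plan([483,281,59],.083,gp=178)
cv2.imwrite('pics/v7.png',cv2.cvtColor(cv2.resize(c2['color'][150:240,380:480],(500,450),interpolation=cv2.INTER_CUBIC),cv2.COLOR_RGB2BGR))
E
```

```text
time: 16.05
tool_pos: [483.6, 281.7, 261.7]
tcp_rot: [3.141, 0.002, -3.058]
contact_force: [0.3, -0.3, 0.8]
grip_width: 0.2
time 16.10 grasp [484.2 282.1 103.3] yaw 0.0833 pitch 0.0031 roll 0.0011 F [0.4 0.1 1.1] w 0.3 q6 -1.26
t [0.0009, -0.0008, 0.0253] w [0.0011, 0.0031, 0.0003]
```

View pics/v7.png

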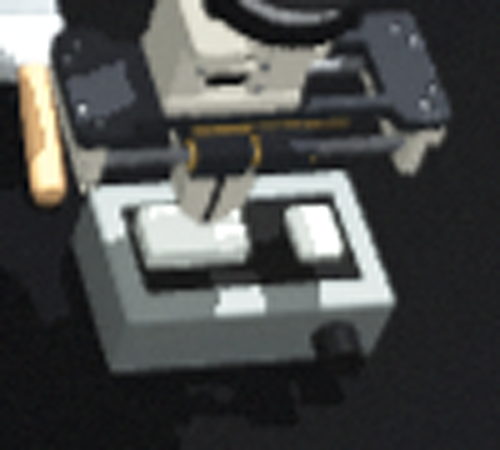

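```bash
python3 - <<'E'
from vis import *
s=load('pics/scene0.npz')
print(proj(s,[[484,282,84.3],[484,282,68],[483,281,68],[484,282+19,84.3],[484,282-19,84.3],[483,281+28,68],[483,281-28,68]]))
E
```

```text
[[419.70462061 191.14348353]
 [418.29529055 194.91706078]
 [417.86755862 194.62438827]
 [426.75249179 191.20984587]
 [412.65376569 191.07709308]
 [428.15178117 194.72014391]
 [407.57698202 194.52857346]]
```

View 7: the closed fingertips are over the wide key (x 138-247), slightly right of its middle. I'll shift 3 mm toward -y and press in steps.

```bash
python3 -m pendant '[[[0.002,-0.003,0.012],[0.001,0.003,0],0],[[0.002,-0.003,0.015],[0.001,0.003,0],0],[[0.002,-0.003,0.018],[0.001,0.003,0],0],[[0.002,-0.003,0.020],[0.001,0.003,0],0],[[0.002,-0.003,0.022],[0.001,0.003,0],0],[[0.002,-0.003,0.022],[0.001,0.003,0],0]]'; for i in 1 2 3; do python3 -m pendant '[[[0,0,0.001],[0,0,0],0],[[0,0,0.001],[0,0,0],0]]' | grep -E "force|pos"; done; python3 -c "
from plan import *
hand()"
```

```text
time: 16.6
tool_pos: [481.4, 278.4, 238.4]
tcp_rot: [-3.141, -0.002, -3.058]
contact_force: [-0.3, -1.1, 2.4]
grip_width: 0.6
tool_pos: [481.4, 278.5, 237.3]
contact_force: [1.8, -0.6, 3.5]
tool_pos: [481.4, 278.5, 237.2]
contact_force: [-1.3, -2.2, 10.1]
tool_pos: [481.4, 278.5, 237.1]
contact_force: [-3.3, -3.8, 17.7]
time 17.10 grasp [481.1 278.3  78.1] yaw 0.0836 pitch -0.0014 roll -0.0007 F [-3.3 -3.8 17.7] w 0.2 q6 -1.27
```

The key has bottomed out: the tip is at 59.1 mm and the force has risen to 18 N. Retreating to check.

```bash
python3 -m pendant '[[[0,0,-0.030],[0,0,0],0],[[0,0,-0.070],[0,0,0],0],[[0,0,-0.110],[0,0,0],0],[[0.05,0,-0.150],[0,0,0],0],[[0.08,0.03,-0.150],[0,0,0],0],[[0.11,0.06,-0.150],[0,0,0],0],[[0.11,0.10,-0.150],[0,0,0],0],[[0.11,0.12,-0.150],[0,0,0],0],[[0.11,0.12,-0.150],[0,0,0],0],[[0.11,0.12,-0.150],[0,0,0],0]]'; python3 - <<'E'
from plan import *
from held import *
from plant import capture
c=capture('top');c2=capture('scene'); np.savez('pics/t8.npz',**c);np.savez('pics/s8.npz',**c2); hand()
t,s=load('pics/t8.npz'),load('pics/s8.npz')
for nm,q in(('top',t),('scene',s)):
  for z in(59,68):
    for k,o,hw in(('wide',0,28),('narrow',70,12)):
      p,r=fit([(q,*v,'e') for v in rect(-16,16,o-hw,o+hw).values()],[483.8,281.3,z,.083],[0,1],w=3); print(nm,k,z,p[:2],r)
a=cv2.resize(c2['color'][150:240,380:480],(400,360),interpolation=cv2.INTER_CUBIC);b=cv2.resize(c2['color'][150:310,260:437],(398,360),interpolation=cv2.INTER_CUBIC)
cv2.imwrite('pics/v8.png',cv2.cvtColor(np.hstack([a,b]),cv2.COLOR_RGB2BGR))
E
```

```text
time: 17.93
tool_pos: [361.1, 390.3, 384.8]
tcp_rot: [-3.14, -0.004, -3.055]
contact_force: [0.6, 0.5, 0.6]
grip_width: 0.6
time 18.03 grasp [361.3 388.3 225.7] yaw 0.0836 pitch -0.0047 roll -0.0020 F [-0.   0.2  0.3] w 0.5 q6 -0.98
top wide 59 [482.33 281.45] [0.1, -0.1, 0.1, -0.1]
top narrow 59 [482.03 281.6 ] [0.18, -0.52, 0.19, -0.01]
top wide 68 [481.68 278.75] [0.0, -0.1, 0.2, -0.2]
top narrow 68 [481.5  278.36] [0.2, -0.4, 0.29, -0.01]
scene wide 59 [486.66 281.49] [0.46, -0.54, -0.0, -0.0]
scene narrow 59 [477.23 283.84] [-0.0, 0.3, -0.04, 0.11]
scene wide 68 [493.76 278.24] [0.5, -0.5, 0.09, -0.11]
scene narrow 68 [484.69 279.99] [0.0, 0.3, 0.1, 0.05]
```

View pics/v8.png

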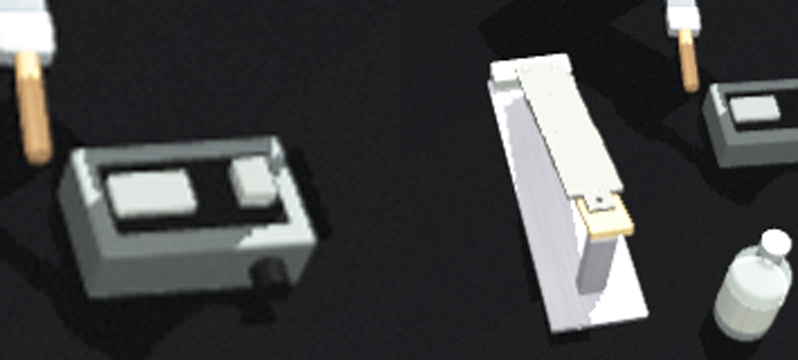

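View 8: the wide key is low and the narrow key up, consistent with the fits (wide matches z=59, narrow z=68), and the stack looks straight. One last shingle fit in this light, then hand in.

```bash
python3 - <<'E'
from plan import L,YAW,P15
from held import *
RB=Ro.from_euler('ZY',[YAW,-P15]).as_matrix(); z1=L+RB@[145,0,14]
Q={'h':((65,-14,0),(65,14,0)),'l':((-60,30,0),(38,30,0)),'r':((-60,-30,0),(38,-30,0)),'s':((40,18,0),(40,30,0)),'k':((40,-30,0),(40,-18,0))}
ims=[]
for n in('t8','s8'):
    c=load(f'pics/{n}.npz')
    if n[0]=='s':
        R=cv2.Rodrigues(c['rvec'])[0]; c['tvec']=c['tvec'].reshape(3)-R@np.array([-1.8,-1.2,0])
    for ks in('hlrsk','lrsk'):
        p,r=fit([(c,*Q[k],'e') for k in ks],[*z1,YAW],[0,1,3],P15,w=1.8); print(n,ks,p,r,RB.T@(p[:3]-z1))
    x0,y0,w=(205,145,80) if n[0]=='t' else (310,170,80)
    a=cv2.resize(c['color'][y0:y0+w,x0:x0+w],(400,400),interpolation=cv2.INTER_CUBIC)
    pts=place([*z1,YAW],P15,np.array([[65,-14,0],[65,14,0],[40,14,0],[40,30,0],[-65,30,0],[-65,-30,0],[40,-30,0],[40,-14,0]]))
    cv2.polylines(a,[((proj(c,pts)-[x0,y0]+.5)*5).round().astype(int).reshape(-1,1,2)],True,(255,0,0),1); ims.append(a)
cv2.imwrite('pics/v9.png',cv2.cvtColor(np.hstack(ims),cv2.COLOR_RGB2BGR))
E
```

```text
t8 hlrsk [631.22  54.89 142.35   0.2 ] [0.28, 0.98, -0.11, 0.08, -0.32] [-1.75 -0.8   0.47]
t8 lrsk [631.44  54.84 142.35   0.2 ] [1.01, -0.09, 0.2, -0.2] [-1.55 -0.88  0.41]
s8 hlrsk [633.93  54.67 142.35   0.16] [0.2, -0.0, -0.0, -0.3, 0.1] [ 0.79 -1.47 -0.21]
s8 lrsk [634.15  54.74 142.35   0.16] [0.0, 0.0, -0.21, 0.1] [ 1.02 -1.45 -0.27]
```

```bash
python3 -c "
from plant import close_job,get_obs
print(get_obs()['time'],close_job())"
```

```text
the job is handed in; nothing more can be done
18.0333 None
```

Both shingles are laid and released, the wide key is pressed fully down, and the job was handed in at 18.0 s of the 64 s allowed. The arm was clear of everything at hand-in.

- **Plain shingle:** its tail lies on the base line. Camera fits put it within about 1 mm along the slope and 0.7 mm across.
- **Tabbed shingle:** it lies tab up the slope on the plain shingle's line. The two cameras disagree along the slope: top says -1.6 to -1.8 mm and scene says +0.8 to +1.0 mm, so the mean is about -0.4 mm. Across, it is about 1 mm off.
- **Squareness:** the tabbed shingle's yaw came out at 0.16 to 0.20 rad against 0.17 for the base. The top camera's side-edge fits were poor.
- **Keys:** the wide key bottomed at 59 mm, where the force rose to 18 N. The last picture and the scene-camera fits show it down and the narrow key up; the top camera could not tell the key heights apart.
- **Bottle, beaker and brush:** no move touched them, and the bottle and brush look unmoved in the last picture. I did not re-check the beaker.
- **Not seen:** the final overlay picture could not be viewed because the 12-picture limit was reached.

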